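# Fill the bush magazine of the press

## Robot

A 7-joint arm with a two-finger parallel gripper is mounted at the origin on a cart in front of the work surface, level with it; the furniture and walls round the work are solid. World frame = base frame: x ahead of the robot, y to its left, z up, the work surface at z = 0. Lengths are in m, angles in rad, forces in N, time in s.
With the tool pointing down it reaches from about 0.35 to 0.9 m from the base axis. Payload 7.2 kg.
Tool frame: the origin (TCP) lies midway between the tips of the shut fingers; the grasp point (between the pads) lies 19 mm behind it (bot.grip_point_offset is the distance from the TCP to the grasp point, in m); z points along the fingers, y is the line along which they close (so a half turn about z gives the same grasp; the last joint's range is limited). The gripper opens to 88 mm and grips with 3 to 60 N. Pads are 20 mm wide; open, the fingers measure 115 mm over their backs; the gripper's body (75 mm by 178 mm) begins 61 mm behind the grasp point.
Start: joints at [1.176, 0.411, -0.013, 1.596, 0.006, 1.134, -0.082], TCP at [0.201, -0.592, 0.223] pointing down, gripper open.
Joint ranges: [-2.95, 2.95], [-0.29, 1.99], [-1.47, 1.44], [0.14, 2.54], [-1.03, 4.17], [0.13, 1.85], [-2.86, 2.86]. Speed limits (rad/s): [2.39, 2.39, 3.01, 3.01, 3.14, 3.14, 3.14].

## Interface

Orientations are given as a 3x3 rotation matrix whose columns are the frame's x, y, z axes.
In Python, from station import status, imaging, bot gives the robot as it stands. The module is installed in compiled form; this text tells all that it offers.
- The arm moves only by the tool play_rows, never from a script. Its arguments are lists of equal length, an entry for each row: "delta_pos": the shift along the tool's x, y, z each as a share of 200 mm, from -1 to 1, a list of three; "angular": the turn, a rotation vector about the tool's x, y, z each as a share of 360 degrees, from -1 to 1, a list of three. In form: {"delta_pos": [[dx, dy, dz], ...], "angular": [[rx, ry, rz], ...]}. A call has 1 to 12 rows; each row is the pose to reach, as a shift and turn from the pose commanded when the call began, along the tool's axes at that moment, turning the shorter way round; what a row does not reach only later rows make up. A row lasts 1/12 s, in which the tool goes at most 41.7 mm and 7.16 degrees, less where a joint would pass 70% of its speed; a pose out of reach is approached as far as the arm can. A call with a number of a shift or a turn outside -1 to 1 is refused whole. A call with a gripper value outside its range is refused whole. "hand" is the gripper command: -1 is shut, 1 is fully open, values between are in proportion, set as the call begins (left out, the last holds). The fingers move at their own pace and stop on an object; "grip_force" is the grip in N (left out, the last holds). Time passes only in rows, so rows that repeat a pose let the fingers close. It gives the time, the measured TCP pose, the force, the opening and the grip force at its end, in the units of the state.
- status.observe(): the state, without advancing time (a new reading comes with each control period).
- imaging.snapshot(name): name is "scene" or "top" or "wrist"; returns a dict with "pixels" (480x640x3 uint8, red, green, blue), "K" (3x3 intrinsics, pixels), "k1" (the pictures are not rectified: a ray, as slopes to the right and down, at radius r is drawn at 1 + k1 r^2 times it, then the intrinsics apply), "rvec" (rotation vector, rad) and "tvec" (3), from world to camera coordinates, as OpenCV has them. Camera axes: x right, y down, z forward; pixel columns grow to the right and rows downward; lengths in m; the calibration is good to about 2 mm. A picture is of the moment at which its call begins. There is no depth.
- bot.hand_in(): hands the job in; it is judged then, once.
The state is a dict: "time": time; "joint_positions": joint angles; "joint_velocities": joint speeds; "tau": joint torques, N m; "eef_pos": TCP position; "tool_rot": TCP orientation; "wrist_force": force on the tool from outside, world axes, zero at the start; "torque": the same for the moment, N m; "gripper_width": opening from 0.0 (shut) to 1.0 (fully open); "finger_force": force on a finger pad.
Only numpy, scipy, OpenCV 4.12 (cv2) and the standard library are available. Lean on these libraries where they do the work, as an engineer would, in place of code of your own. Each camera call takes 0.05 s, during which the arm holds its last target. There are 200 camera calls.

## Task

The upright tube magazine in front of the press already has one bronze bush in it. Load the two loose bronze bushes, which stand to the right of it near the cardboard bin and the front edge of the bench, into the tube through its flared mouth, end to end on top of the one inside, so that all three sit squarely on one another and the last one stands up out of the mouth. Leave the other things on the bench where they are.

Things in the scene. Friction and masses are not known exactly. Their poses are not given: they have to be found in the camera images.
- magazine: tube magazine fixed to the bench: base plate 110 x 100 x 12 mm, upright aluminium tube of 58 mm inner, 64 mm outer diameter, narrow sight slot on its -x side, green bracket on its +x side. Origin on the tube axis at bench level, z up. The straight tube ends 117 mm above the bench, then flares at 45 degrees to the mouth. Three bushes fill it: the third ends 147 mm above the bench
- magazine_mouth (a point): centre of the flared mouth, on the tube axis, 126 mm above the bench; the flare is 9 mm deep, 76 mm inner and about 82 mm outer diameter at the top
- magazine_floor (a point): centre of the tube's floor (top of the base plate), 12 mm above the bench; a bush standing on it has its centre 22.5 mm higher
- bush_loaded_mid (a point): centre (half-way up) of the bush that is already at the bottom of the tube: plain bronze sleeve, 52 mm outer diameter, 45 mm high, axis z upright
- bush_a_mid (a point): centre (half-way up) of a loose bronze bush standing on the bench: plain sleeve, 52 mm outer diameter, 45 mm high, about 0.3 kg, axis z upright; the two ends are alike; grasp it outside, near its upper end, so that its lower end can enter the mouth
- bush_b_mid (a point): centre (half-way up) of the other loose bronze bush, same size and shape as bush_a. A cardboard bin 115 mm high stands between the bushes and the robot, and open cartons with overhanging flaps stand behind them: cross sideways about 0.45 m from the robot and 0.25 m above the bench
- reel_mid (a point): centre of a reel of solder wire standing on the bench near the bushes, 60 mm diameter, 40 mm high; not to be loaded
- bearing_mid (a point): centre of a ball bearing lying flat, 62 mm diameter, 16 mm high; bystander
- pulley_mid (a point): centre of a grooved pulley lying flat, 76 mm diameter, 34 mm high; bystander
Things that resemble listed ones, but are neither listed nor needed, are in the scene too. Leave any pink look-alike of the part that bears bush_a_mid alone. Leave any purple look-alike of the part that bears bush_b_mid alone.

How it is judged:
By the outcome, as a careful person would: the job done as asked, in the order asked, and still so for the second after the job is handed in, with the robot touching nothing.
It also fails if it takes over 59 s, if anything falls off the work surface, if the arm or the gripper's body presses on something with over 40 N, if the wrist force passes 120 N, or if a joint passes its speed limit or range.

## Working session

There is one attempt and no reset: what is moved stays moved. The work goes in short steps, Python scripts to look and compute and a tool call to move; the robot and the scene stay as the last step left them, time stands still between calls to the robot, and variables do not carry over. Pictures are saved under pics/ and viewed, at most 10 in all, crops included, and the job is handed in when it is done.

Besides the shell and the picture viewer there is one more tool, called as name(argument=value, ...) on one line, values as JSON. play_rows: Moves the arm, as the interface text tells. Its arguments: {"type":"object","properties":{"delta_pos":{"type":"array"},"angular":{"type":"array"},"hand":{"type":"number"},"grip_force":{"type":"number"}},"required":["delta_pos","angular"]}

```bash
mkdir -p pics; cat > h.py <<'E'
import numpy as np,cv2
from station import status,imaging,bot
def snap(n,f=None):
    s=imaging.snapshot(n)
    if f: cv2.imwrite('pics/'+f+'.png',s['pixels'][:,:,::-1])
    return s
def ray(s,u,v):
    K=s['K'];d=np.array([(u-K[0][2])/K[0][0],(v-K[1][2])/K[1][1]]);p=d.copy()
    for _ in range(20): p=d/(1+s['k1']*(p@p))
    R=cv2.Rodrigues(np.array(s['rvec'],float))[0];t=np.array(s['tvec'],float).ravel()
    return -R.T@t,R.T@np.array([p[0],p[1],1])
def onz(s,u,v,z):
    c,d=ray(s,u,v);return c+d*(z-c[2])/d[2]
def proj(s,P):
    R=cv2.Rodrigues(np.array(s['rvec'],float))[0];q=R@np.array(P,float)+np.array(s['tvec'],float).ravel()
    a=q[:2]/q[2];a=a*(1+s['k1']*(a@a));K=s['K'];return np.array([K[0][0]*a[0]+K[0][2],K[1][1]*a[1]+K[1][2]])
def st():
    o=status.observe();np.set_printoptions(precision=4,suppress=True)
    for k in ['time','eef_pos','tool_rot','wrist_force','gripper_width','finger_force','joint_positions']:print(k,np.array(o[k]).tolist() if k!='tool_rot' else np.array(o[k]))
E
python3 -c "
from h import *
st()
for n in ['scene','top','wrist']:
    s=snap(n,n);print(n,ray(s,320,240),s['k1'])
"
```

```text
time 0.0
eef_pos [0.20041919994312682, -0.5914761583169428, 0.22182970943903893]
tool_rot [[ 0.9471  0.321  -0.0006]
 [ 0.3211 -0.9471  0.0014]
 [-0.0001 -0.0016 -1.    ]]
wrist_force [0.028997235888580643, -0.10974886960072629, 0.20046199510044657]
gripper_width 1.00390429470277
finger_force 0.0
joint_positions [1.1758217212899575, 0.41187908189598454, -0.012711657410320732, 1.5970253206839582, 0.005609082772773731, 1.134279179573631, -0.082164385173681]
scene (array([ 0.6609, -0.7915,  0.9851]), array([-0.12  ,  0.6079, -0.7852])) 0.06361779932640628
top (array([ 0.3298, -0.0837,  1.2761]), array([ 0.1498,  0.0153, -0.9887])) -0.07019630203081563
wrist (array([ 0.2699, -0.5676,  0.3836]), array([-0.2667, -0.0803, -0.9605])) -0.0024528543230904806
```

View pics/scene.png

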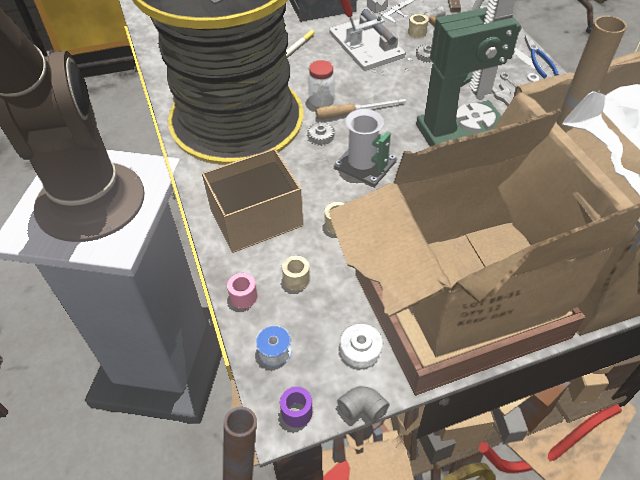

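View pics/top.png

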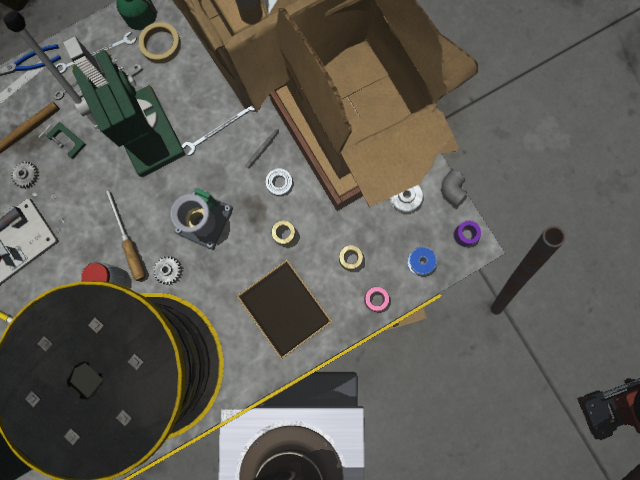

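```bash
python3 -c "
from h import *
T=snap('top');S=snap('scene')
o=status.observe()
for n,s in (('top',T),('scene',S)):
    print(n,proj(s,[0,0,0]),proj(s,[0.5,0,0]),proj(s,[0.5,-.3,0]),proj(s,o['eef_pos']))
for s,f,l in ((T,'t',[(283,232,45),(351,257,45),(377,299,45),(193,214,126),(468,233,45),(285,309,115),(330,195,150),(278,181,16),(422,261,40)]),(S,'s',[(295,266,45),(366,125,126)]) ):
    for u,v,z in l: print(f,u,v,onz(s,u,v,z/1000))
a=T['pixels'][160:330,160:500,::-1];cv2.imwrite('pics/c.png',cv2.resize(a,None,fx=2.3,fy=2.3,interpolation=cv2.INTER_CUBIC))
hsv=cv2.cvtColor(T['pixels'],cv2.COLOR_RGB2HSV)
for p in [(283,221),(340,257),(193,216)]:print(hsv[p[1],p[0]])
"
```

```text
top [291.36899698 477.75700331] [292.15588245 250.14711186] [423.20224608 249.43332902] [605.09383398 393.34977357]
scene [ 89.78545651 200.22069386] [317.55752207 228.70608369] [288.16110948 356.76500034] [-10.99025362 451.93000267]
t 283 232 [0.53479857 0.01764055 0.045     ]
t 351 257 [ 0.47809805 -0.13278975  0.045     ]
t 377 299 [ 0.38572759 -0.18832539  0.045     ]
t 193 214 [0.56076878 0.20098639 0.126     ]
t 468 233 [ 0.53017071 -0.39330217  0.045     ]
t 285 309 [0.36283228 0.0066281  0.115     ]
t 330 195 [ 0.59379056 -0.0870686   0.15      ]
t 278 181 [0.65930388 0.03258469 0.016     ]
t 422 261 [ 0.46891209 -0.28973181  0.04      ]
s 295 266 [ 0.48095661 -0.13362143  0.045     ]
s 366 125 [0.57232147 0.19510609 0.126     ]
[ 24  75 203]
[ 26  68 233]
[23 78 59]
```

View pics/c.png

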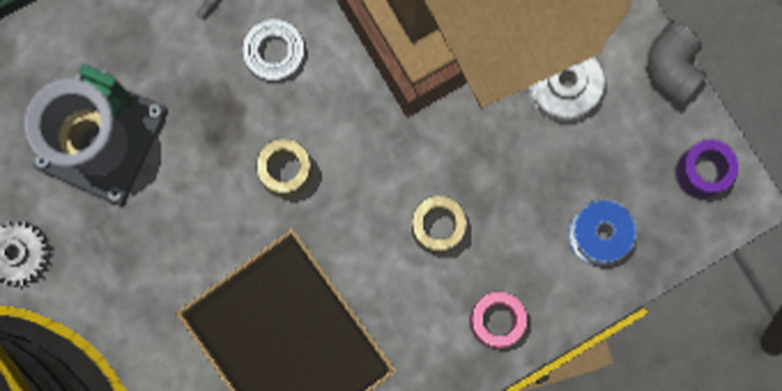

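View pics/wrist.png

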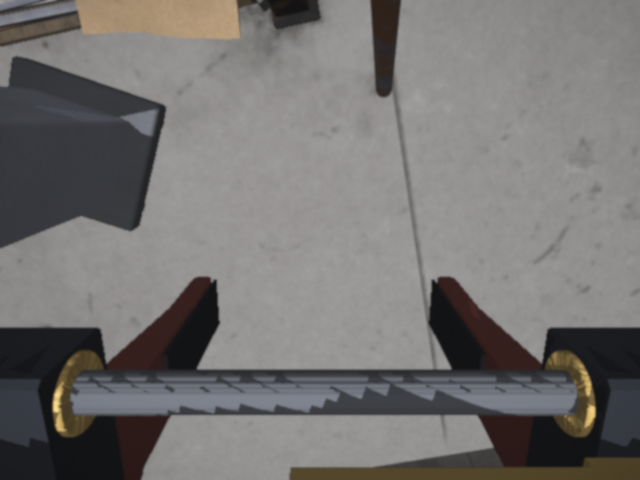

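```bash
cat >> h.py <<'E'
def tri(a,pa,b,pb):
    c,d=ray(a,*pa);e,f=ray(b,*pb);d=d/np.linalg.norm(d);f=f/np.linalg.norm(f)
    t=np.linalg.lstsq(np.stack([d,-f],1),e-c,rcond=None)[0]
    p,q=c+t[0]*d,e+t[1]*f;return (p+q)/2,np.linalg.norm(p-q)
E
python3 -c "
from h import *
T=snap('top');S=snap('scene')
print('pole',tri(T,(554,237),S,(240,412)))
for p in [(342,150),(372,206),(458,148)]:
  for q in [(332,208),(390,312),(450,283)]: print(p,q,*tri(T,p,S,q))
for p in [(286,262),(330,320),(238,295)]: print('bin',onz(T,*p,.115))
hsv=cv2.cvtColor(T['pixels'],cv2.COLOR_RGB2HSV)
m=cv2.inRange(hsv,(18,40,140),(32,140,255))
for (u,v) in [(283,232),(351,257)]:
    w=np.zeros_like(m);w[v-18:v+18,u-18:u+18]=m[v-18:v+18,u-18:u+18]
    c=max(cv2.findContours(w,0,2)[0],key=cv2.contourArea);e=cv2.fitEllipse(c);print(e,onz(T,*e[0],.045))
g=T['pixels'][180:255,160:245,::-1];g2=S['pixels'][100:190,325:405,::-1]
cv2.imwrite('pics/m.png',np.hstack([cv2.resize(g,(400,353)),cv2.resize(g2,(314,353))]))
"
```

```text
pole (array([ 0.49229835, -0.50555178,  0.23955462]), np.float64(0.005242410519870379))
(342, 150) (332, 208) [ 0.60235954 -0.13302765  0.26638231] 0.10682336298156643
(342, 150) (390, 312) [ 0.70754091 -0.13452961 -0.03102821] 0.08411494331462709
(342, 150) (450, 283) [ 0.75702811 -0.11091067  0.00991931] 0.04412661751173807
(372, 206) (332, 208) [ 0.5524724  -0.16267038  0.25624821] 0.010411912764071544
(372, 206) (390, 312) [ 0.63937821 -0.17776363 -0.0214754 ] 0.06634000349758
(372, 206) (450, 283) [ 0.67925503 -0.16972569  0.07411699] 0.182916333621294
(458, 148) (332, 208) [ 0.59248068 -0.29432793  0.41995952] 0.027509536580682562
(458, 148) (390, 312) [ 0.66548769 -0.33138285  0.24371315] 0.005812198162291398
(458, 148) (450, 283) [ 0.69808247 -0.31517755  0.28660487] 0.09589956599898458
bin [0.45986677 0.00515695 0.115     ]
bin [ 0.34022078 -0.0856239   0.115     ]
bin [0.39169892 0.10413338 0.115     ]
((282.6908264160156, 231.57034301757812), (22.17238426208496, 22.912832260131836), 29.689807891845703) [0.53577146 0.01833708 0.045     ]
((350.5275573730469, 256.556396484375), (22.405517578125, 23.034934997558594), 17.206069946289062) [ 0.4790873 -0.1317609  0.045    ]
```

View pics/m.png

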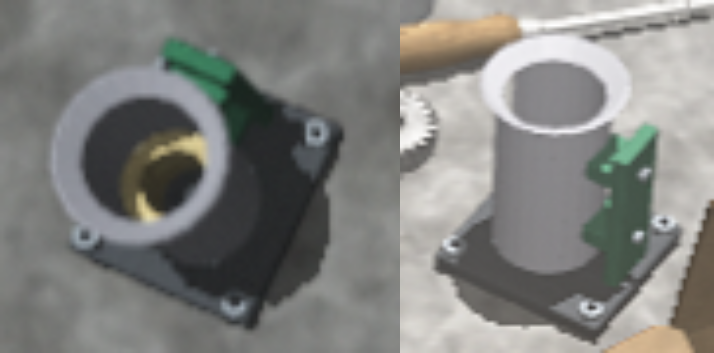

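```bash
cat >> h.py <<'E'
from scipy.spatial.transform import Rotation as Ro
def delta(p,az=None):
    o=status.observe();R=np.array(o['tool_rot']);d=R.T@(np.array(p)-o['eef_pos'])/.2
    print('dpos',d.round(4),'dist mm',(np.linalg.norm(d)*200).round(1))
    if az is not None:
        a=np.radians(az);X=np.array([np.cos(a),np.sin(a),0]);Z=np.array([0,0,-1.]);G=np.stack([X,np.cross(Z,X),Z],1)
        print('ang',(np.degrees(Ro.from_matrix(R.T@G).as_rotvec())/360).round(4))
E
python3 -c "
from h import *
T=snap('top');S=snap('scene')
print(onz(T,189.75,212.9,.126),onz(S,364.7,121.9,.126),tri(T,(189.75,212.9),S,(364.7,121.9)))
delta([.455,-.133,.25],180)
"
```

```text
[0.56317956 0.20798684 0.126     ] [0.56833795 0.20447103 0.126     ] (array([0.5661124 , 0.21016094, 0.12012885]), np.float64(0.0036055899561425477))
dpos [ 1.9412 -1.7647 -0.137 ] dist mm 525.4
ang [-0.    -0.    -0.448]
```

play_rows(delta_pos=[[0.97,-0.88,-0.137],[0.97,-0.88,-0.137],[0.97,-0.88,-0.137],[0.97,-0.88,-0.137],[0.97,-0.88,-0.137],[0.97,-0.88,-0.137],[0.97,-0.88,-0.137],[0.97,-0.88,-0.137],[0.97,-0.88,-0.137],[0.97,-0.88,-0.137],[0.97,-0.88,-0.137],[0.97,-0.88,-0.137]], angular=[[0,0,-0.224],[0,0,-0.224],[0,0,-0.224],[0,0,-0.224],[0,0,-0.224],[0,0,-0.224],[0,0,-0.224],[0,0,-0.224],[0,0,-0.224],[0,0,-0.224],[0,0,-0.224],[0,0,-0.224]], hand=1)

```text
time: 1.45
eef_pos: [0.3279, -0.3629, 0.2502]
tool_rot: [[-0.17, 0.985, 0.0], [0.985, 0.17, -0.0], [-0.0, 0.0, -1.0]]
wrist_force: [0.2, 0.0, 0.3]
gripper_width: 1.0
finger_force: 0.0
```

```bash
python3 -c "
from h import *
st();delta([.455,-.133,.25],180)"
```

```text
time 1.45
eef_pos [0.32787839477983144, -0.36294992757171435, 0.2502249048245608]
tool_rot [[-0.1701  0.9854  0.0002]
 [ 0.9854  0.1701 -0.0004]
 [-0.0004  0.0001 -1.    ]]
wrist_force [0.20165214813014903, 0.034986627760421565, 0.3292986912868659]
gripper_width 0.9995751546365984
finger_force 0.0
joint_positions [1.0397714273473433, 0.17561770975724414, -0.3438565093507239, 1.8613752471652087, 0.06584459152494575, 1.1151270116846583, 0.8427816691644056]
dpos [1.0249 0.8219 0.0008] dist mm 262.7
ang [-0.      0.0001 -0.2228]
```

play_rows(delta_pos=[[1.0,0.82,0],[1.0,0.82,0],[1.0,0.82,0],[1.0,0.82,0],[1.0,0.82,0],[1.0,0.82,0],[1.0,0.82,0],[1.0,0.82,0],[1.0,0.82,0],[1.0,0.82,0],[1.0,0.82,0],[1.0,0.82,0]], angular=[[0,0,-0.223],[0,0,-0.223],[0,0,-0.223],[0,0,-0.223],[0,0,-0.223],[0,0,-0.223],[0,0,-0.223],[0,0,-0.223],[0,0,-0.223],[0,0,-0.223],[0,0,-0.223],[0,0,-0.223]])

```text
time: 2.45
eef_pos: [0.4571, -0.1389, 0.2501]
tool_rot: [[-1.0, -0.001, 0.0], [-0.001, 1.0, -0.0], [-0.0, -0.0, -1.0]]
wrist_force: [-0.1, 0.1, -0.9]
gripper_width: 0.998
finger_force: 0.0
```

```bash
python3 -c "
from h import *
st();s=snap('wrist','w1')
print(proj(s,[.479,-.132,.045]))"
```

```text
time 2.45
eef_pos [0.45713593223052595, -0.13894071377863781, 0.2501198760165317]
tool_rot [[-1.     -0.0013  0.0002]
 [-0.0013  1.     -0.0002]
 [-0.0002 -0.0002 -1.    ]]
wrist_force [-0.1146066986104259, 0.12547590644362602, -0.8869921575648079]
gripper_width 0.9978583278832692
finger_force 0.0
joint_positions [0.815437820237806, 0.20070381888458066, -0.7076419227803191, 1.867591088302353, 0.14433899495738184, 1.1245284887159748, 1.6272875289912427]
[331.24   228.4652]
```

View pics/w1.png

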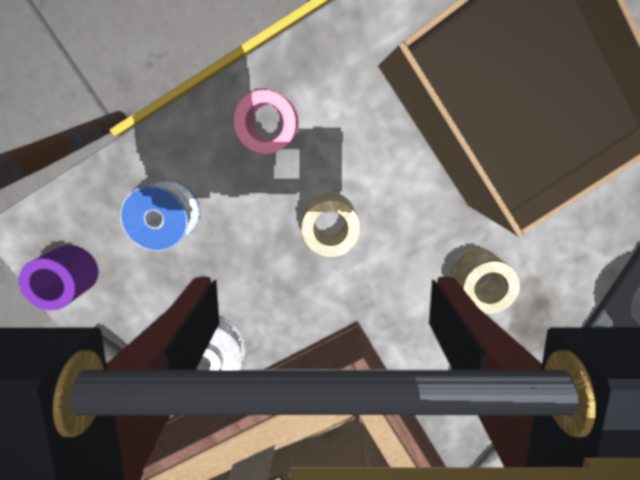

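```bash
cat >> h.py <<'E'
def ring(s,u,v,z,r=38):
    m=cv2.inRange(cv2.cvtColor(s['pixels'],cv2.COLOR_RGB2HSV),(18,30,165),(34,150,255))
    w=np.zeros_like(m);w[v-r:v+r,u-r:u+r]=m[v-r:v+r,u-r:u+r]
    e=cv2.fitEllipse(cv2.convexHull(max(cv2.findContours(w,0,2)[0],key=cv2.contourArea)));print(e,onz(s,*e[0],z));return e
E
python3 -c "
from h import *
s=snap('wrist');ring(s,331,226,.045);ring(s,491,288,.045)
delta([.479,-.132,.06],180)"
```

```text
((328.1900939941406, 228.52874755859375), (51.75739669799805, 57.56393814086914), 54.19813919067383) [ 0.47904774 -0.13485045  0.045     ]
((492.19598388671875, 286.16656494140625), (51.3549919128418, 55.5363655090332), 69.1595458984375) [0.53472659 0.01758773 0.045     ]
dpos [-0.1091  0.036   0.9507] dist mm 191.5
ang [-0.     0.    -0.001]
```

play_rows(delta_pos=[[-0.11,0.034,0],[-0.11,0.034,0.2],[-0.11,0.034,0.4],[-0.11,0.034,0.6],[-0.11,0.034,0.75],[-0.11,0.034,0.85],[-0.11,0.034,0.9],[-0.11,0.034,0.95],[-0.11,0.034,0.95]], angular=[[0,0,0],[0,0,0],[0,0,0],[0,0,0],[0,0,0],[0,0,0],[0,0,0],[0,0,0],[0,0,0]])

```text
time: 3.3
eef_pos: [0.4788, -0.1322, 0.0591]
tool_rot: [[-1.0, 0.007, -0.001], [0.007, 1.0, 0.0], [0.001, 0.0, -1.0]]
wrist_force: [1.0, -0.7, 0.4]
gripper_width: 1.004
finger_force: 0.0
```

```bash
python3 -c "
from h import *
st();delta([.479,-.132,.0245],180);s=snap('wrist','w2')"
```

```text
time 3.3
eef_pos [0.4788309099271262, -0.13216816953112046, 0.059111484374709325]
tool_rot [[-1.      0.0069 -0.0012]
 [ 0.0069  1.      0.0004]
 [ 0.0012  0.0004 -1.    ]]
wrist_force [0.971894356646392, -0.7051056147537257, 0.4242761860152688]
gripper_width 1.0037134204399953
finger_force 0.0
joint_positions [0.6525516198130369, 0.4859895341238876, -0.6044455026633488, 2.027768867835617, 0.40124751741096454, 0.746212282981771, 1.3658336701275946]
dpos [-0.0011  0.0008  0.1731] dist mm 34.6
ang [ 0.0001 -0.0002 -0.0011]
```

View pics/w2.png

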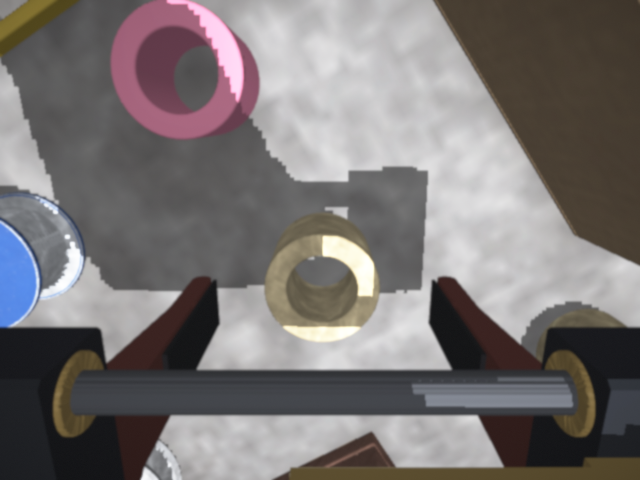

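```bash
python3 -c "
from h import *
s=snap('wrist');print(onz(s,322,287,.045),proj(s,[.479,-.132,.045]))"
```

```text
[ 0.47873092 -0.13265828  0.045     ] [323.47294202 287.54876095]
```

play_rows(delta_pos=[[0,0,0.06],[0,0,0.12],[0,0,0.16],[0,0,0.173],[0,0,0.173],[0,0,0.173]], angular=[[0,0,0],[0,0,0],[0,0,0],[0,0,0],[0,0,0],[0,0,0]])

```text
time: 3.9
eef_pos: [0.4791, -0.1321, 0.0253]
tool_rot: [[-1.0, 0.006, -0.0], [0.006, 1.0, 0.0], [0.001, 0.0, -1.0]]
wrist_force: [-0.3, -0.5, 0.0]
gripper_width: 1.001
finger_force: 0.0
```

play_rows(delta_pos=[[0,0,0],[0,0,0],[0,0,0],[0,0,0],[0,0,0],[0,0,0],[0,0,0],[0,0,0]], angular=[[0,0,0],[0,0,0],[0,0,0],[0,0,0],[0,0,0],[0,0,0],[0,0,0],[0,0,0]], hand=-1, grip_force=25)

```text
time: 4.57
eef_pos: [0.4793, -0.1326, 0.0256]
tool_rot: [[-1.0, 0.006, 0.0], [0.006, 1.0, -0.0], [-0.0, -0.0, -1.0]]
wrist_force: [-0.1, -1.4, 2.2]
gripper_width: 0.582
finger_force: 25.0
```

play_rows(delta_pos=[[0,0,-0.1],[0,0,-0.25],[0,0,-0.45],[0,0,-0.65],[0.03,0,-0.85],[0.08,0,-1.0],[0.1,0,-1.0],[0.1,0,-1.0]], angular=[[0,0,0],[0,0,0],[0,0,0],[0,0,0],[0,0,0],[0,0,0],[0,0,0],[0,0,0]])

```text
time: 5.23
eef_pos: [0.4587, -0.1325, 0.2263]
tool_rot: [[-1.0, 0.007, 0.002], [0.007, 1.0, -0.002], [-0.002, -0.002, -1.0]]
wrist_force: [0.3, -0.4, -4.4]
gripper_width: 0.586
finger_force: 25.0
```

```bash
python3 -c "
from h import *
st();delta([.455,.03,.25],180)"
```

```text
time 5.2333
eef_pos [0.4587445524510212, -0.13251002364636247, 0.22626203099814074]
tool_rot [[-1.      0.007   0.0016]
 [ 0.007   1.     -0.002 ]
 [-0.0016 -0.002  -1.    ]]
wrist_force [0.28241443487152784, -0.4482397424111129, -4.412545652175712]
gripper_width 0.5858675689937421
finger_force 24.99876954650972
joint_positions [0.806460922899986, 0.227474757682762, -0.7227672072970281, 1.9019006413631498, 0.17276650494758944, 1.072337128333436, 1.5774773881450534]
dpos [ 0.0242  0.8122 -0.1203] dist mm 164.3
ang [-0.0003  0.0003 -0.0011]
```

play_rows(delta_pos=[[0,0.1,-0.12],[0,0.3,-0.12],[0,0.5,-0.12],[0,0.7,-0.12],[0,0.9,-0.12],[0,1.0,-0.12],[0,1.0,-0.12],[0,1.0,-0.12]], angular=[[0,0,0],[0,0,0],[0,0,0],[0,0,0],[0,0,0],[0,0,0],[0,0,0],[0,0,0]])

```text
time: 5.9
eef_pos: [0.4594, 0.0688, 0.2475]
tool_rot: [[-1.0, 0.003, -0.003], [0.003, 1.0, 0.0], [0.003, 0.0, -1.0]]
wrist_force: [1.4, -0.7, -3.3]
gripper_width: 0.581
finger_force: 25.0
```

```bash
python3 -c "
from h import *
st();delta([.566,.207,.23],180);delta([.50,.17,.25],180)"
```

```text
time 5.9
eef_pos [0.45943756871026004, 0.06879485251836158, 0.24751489770039595]
tool_rot [[-1.      0.0028 -0.0032]
 [ 0.0028  1.      0.0004]
 [ 0.0032  0.0004 -1.    ]]
wrist_force [1.394011727974641, -0.676744455302679, -3.292200205717336]
gripper_width 0.5813174000714376
finger_force 24.99912447819952
joint_positions [0.5056170743107974, 0.20661669021395912, -0.8573636599358462, 1.8901494216054984, 0.17124459263194902, 1.1238327990116417, 1.1517954879273964]
dpos [-0.5311  0.6925  0.0861] dist mm 175.4
ang [ 0.0001 -0.0005 -0.0005]
dpos [-0.2013  0.5066 -0.0129] dist mm 109.1
ang [ 0.0001 -0.0005 -0.0005]
```

play_rows(delta_pos=[[-0.1,0.15,-0.1],[-0.2,0.3,-0.15],[-0.3,0.45,-0.15],[-0.4,0.6,-0.15],[-0.5,0.69,-0.15],[-0.6,0.69,-0.15],[-0.67,0.69,-0.15],[-0.67,0.69,-0.15],[-0.67,0.69,-0.15]], angular=[[0,0,0],[0,0,0],[0,0,0],[0,0,0],[0,0,0],[0,0,0],[0,0,0],[0,0,0],[0,0,0]])

```text
time: 6.65
eef_pos: [0.5954, 0.2031, 0.2769]
tool_rot: [[-1.0, 0.008, -0.004], [0.008, 1.0, -0.001], [0.004, -0.001, -1.0]]
wrist_force: [-0.5, 0.4, -2.6]
gripper_width: 0.585
finger_force: 25.0
```

```bash
python3 -c "
from h import *
st();s=snap('wrist','w3');print(proj(s,[.566,.207,.126]))"
```

```text
time 6.65
eef_pos [0.5954264782943155, 0.20311899261267097, 0.2769089192196416]
tool_rot [[-1.      0.0085 -0.0037]
 [ 0.0085  1.     -0.0012]
 [ 0.0037 -0.0012 -1.    ]]
wrist_force [-0.48541568504922333, 0.3892236197876779, -2.591866550189166]
gripper_width 0.5854299569477163
finger_force 24.999261634075083
joint_positions [0.142040865295252, 0.5040475395007128, -0.8171508262868037, 1.4692425208388118, 0.36978346675399976, 1.3319860314829624, 0.8607621187380705]
[328.4534 180.509 ]
```

View pics/w3.png

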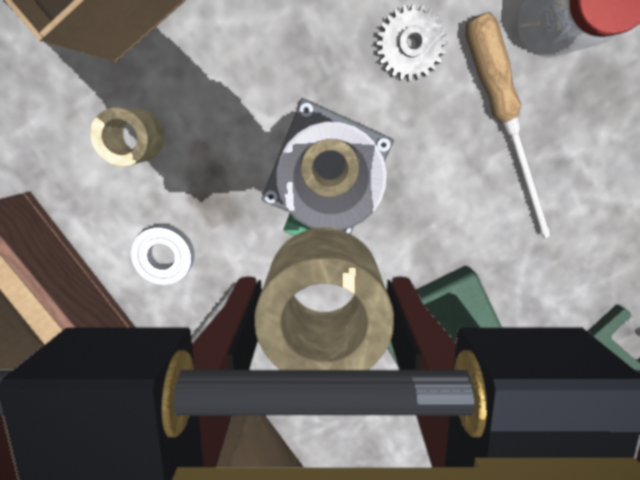

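```bash
python3 -c "
from h import *
s=snap('wrist');print(onz(s,332,177,.126),onz(s,330,168,.057));st();delta([.566,.206,.17],180)"
```

```text
[0.56296646 0.21013772 0.126     ] [0.56405264 0.20952678 0.057     ]
time 6.75
eef_pos [0.5945252354115259, 0.20397140025702246, 0.2783295088971762]
tool_rot [[-1.      0.007  -0.002 ]
 [ 0.007   1.     -0.0009]
 [ 0.002  -0.0009 -1.    ]]
wrist_force [-0.5710687383540916, -0.12179905342320055, -2.7962410313807067]
gripper_width 0.5838967851969301
finger_force 24.999075278174132
joint_positions [0.1422426631727908, 0.501329894314563, -0.8190029158685489, 1.4701794826441499, 0.36923303294089, 1.332093760240529, 0.8606172680287865]
dpos [0.1416 0.0096 0.5419] dist mm 112.0
ang [-0.0001 -0.0003 -0.0011]
```

play_rows(delta_pos=[[0.1,0.02,0.1],[0.15,0.023,0.25],[0.15,0.023,0.4],[0.15,0.023,0.5],[0.15,0.023,0.54],[0.15,0.023,0.54],[0.15,0.023,0.54]], angular=[[0,0,0],[0,0,0],[0,0,0],[0,0,0],[0,0,0],[0,0,0],[0,0,0]])

```text
time: 7.33
eef_pos: [0.5654, 0.2098, 0.1723]
tool_rot: [[-1.0, 0.006, 0.001], [0.006, 1.0, 0.0], [-0.001, 0.0, -1.0]]
wrist_force: [0.4, 0.5, -2.6]
gripper_width: 0.584
finger_force: 25.0
```

```bash
python3 -c "
from h import *
st();delta([.5645,.2085,.15],180);delta([.5645,.2085,.13],180);
for n in ('scene','top'):
    s=snap(n);c=proj(s,[.5645,.2085,.13]).astype(int);print(c)
    a=s['pixels'][c[1]-50:c[1]+50,c[0]-60:c[0]+60,::-1];cv2.imwrite('pics/x%s.png'%n,cv2.resize(a,(400,333),interpolation=2))
cv2.imwrite('pics/x.png',np.hstack([cv2.imread('pics/xscene.png'),cv2.imread('pics/xtop.png')]))"
```

```text
time 7.3333
eef_pos [0.5654129337061737, 0.20976409976616475, 0.17231085586273867]
tool_rot [[-1.      0.0065  0.0006]
 [ 0.0065  1.      0.0003]
 [-0.0006  0.0003 -1.    ]]
wrist_force [0.4193840096595407, 0.5411807344151944, -2.5941697985148147]
gripper_width 0.5841321020077394
finger_force 24.999130308860913
joint_positions [0.12631125586364902, 0.5449604506173525, -0.7960942329859356, 1.6708863230829167, 0.42703698152416486, 1.1076611649660195, 0.7722799293594921]
dpos [ 0.0046 -0.0064  0.1116] dist mm 22.4
ang [ 0.      0.0001 -0.001 ]
dpos [ 0.0046 -0.0064  0.2116] dist mm 42.3
ang [ 0.      0.0001 -0.001 ]
[363 119]
[189 211]
```

View pics/x.png

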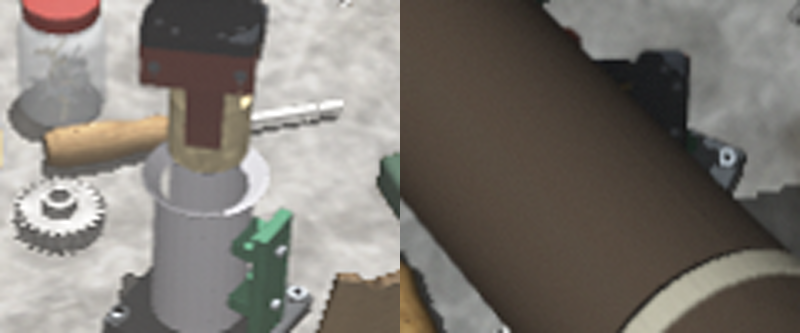

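play_rows(delta_pos=[[0.003,-0.005,0.03],[0.003,-0.005,0.06],[0.003,-0.005,0.09],[0.003,-0.005,0.12],[0.003,-0.005,0.14],[0.003,-0.005,0.15],[0.003,-0.005,0.15]], angular=[[0,0,0],[0,0,0],[0,0,0],[0,0,0],[0,0,0],[0,0,0],[0,0,0]])

```text
time: 8.02
eef_pos: [0.5643, 0.2087, 0.1407]
tool_rot: [[-1.0, 0.006, -0.001], [0.006, 1.0, -0.0], [0.001, -0.0, -1.0]]
wrist_force: [-0.3, 0.0, -2.8]
gripper_width: 0.586
finger_force: 25.0
```

play_rows(delta_pos=[[0,0,0.015],[0,0,0.03],[0,0,0.045],[0,0,0.045],[0,0,0.045],[0,0,0.045]], angular=[[0,0,0],[0,0,0],[0,0,0],[0,0,0],[0,0,0],[0,0,0]])

```text
time: 8.52
eef_pos: [0.5648, 0.2088, 0.1325]
tool_rot: [[-1.0, 0.006, 0.0], [0.006, 1.0, 0.0], [-0.0, 0.0, -1.0]]
wrist_force: [0.2, -0.1, -2.8]
gripper_width: 0.584
finger_force: 25.0
```

play_rows(delta_pos=[[0,0,0],[0,0,0],[0,0,0],[0,0,0],[0,0,0],[0,0,0],[0,0,0],[0,0,0]], angular=[[0,0,0],[0,0,0],[0,0,0],[0,0,0],[0,0,0],[0,0,0],[0,0,0],[0,0,0]], hand=0.5)

```text
time: 9.18
eef_pos: [0.5647, 0.2088, 0.1324]
tool_rot: [[-1.0, 0.006, 0.0], [0.006, 1.0, -0.0], [-0.0, -0.0, -1.0]]
wrist_force: [-0.2, 0.7, -0.1]
gripper_width: 0.751
finger_force: 0.0
```

play_rows(delta_pos=[[0,0,-0.1],[0,0,-0.3],[0,0,-0.5],[0,0,-0.6],[0,0,-0.6],[0,0,-0.6]], angular=[[0,0,0],[0,0,0],[0,0,0],[0,0,0],[0,0,0],[0,0,0]], hand=1)

```text
time: 9.68
eef_pos: [0.5651, 0.209, 0.2535]
tool_rot: [[-1.0, 0.006, 0.002], [0.006, 1.0, 0.0], [-0.002, 0.0, -1.0]]
wrist_force: [-0.1, 1.0, -0.7]
gripper_width: 0.999
finger_force: 0.0
```

```bash
python3 -c "
from h import *
st();delta([.47,.06,.25],180);s=snap('wrist','w4');print(proj(s,[.5645,.2085,.102]),proj(s,[.5645,.2085,.126]));S=snap('scene','s4')"
```

```text
time 9.6833
eef_pos [0.5651472333597799, 0.20904076639870045, 0.2535146360830206]
tool_rot [[-1.      0.0064  0.0024]
 [ 0.0064  1.      0.0004]
 [-0.0024  0.0004 -1.    ]]
wrist_force [-0.07516425568935754, 0.9607073121750407, -0.6557443648996333]
gripper_width 0.9990471473625524
finger_force 0.0
joint_positions [0.15283998313625263, 0.4720247159864394, -0.8317444241243104, 1.5750923969704826, 0.3627315000821304, 1.2534444182940894, 0.8262558160301698]
dpos [ 0.471  -0.7482  0.0161] dist mm 176.9
ang [ 0.0001  0.0004 -0.001 ]
[322.5728 217.1768] [322.4763 225.0029]
```

```bash
python3 -c "
from h import *
s=snap('wrist');h=cv2.cvtColor(s['pixels'],cv2.COLOR_RGB2HSV)
for z in (.102,.112,.147):print(z,proj(s,[.5645,.2345,z]),proj(s,[.5645,.1825,z]),proj(s,[.5385,.2085,z]),proj(s,[.5905,.2085,z]))
m=cv2.inRange(h,(15,45,30),(34,190,255));w=np.zeros_like(m);w[150:300,250:400]=m[150:300,250:400]
w=cv2.morphologyEx(w,cv2.MORPH_OPEN,np.ones((3,3),np.uint8))
c=max(cv2.findContours(w,0,2)[0],key=cv2.contourArea);print(cv2.boundingRect(c),cv2.fitEllipse(cv2.convexHull(c)))
delta([.466,.018,.25],180)"
```

```text
0.102 [358.42822244 219.58271305] [289.4110645  220.02495199] [323.66848743 185.45903277] [324.1412485  252.68294676]
0.112 [359.4857256  222.74582469] [288.32229729 223.19999506] [323.64418871 187.60823875] [324.13239597 256.782273  ]
0.147 [363.76826563 235.55575947] [283.9135329  236.05711755] [323.54544132 196.34244914] [324.0966651  273.32709919]
(292, 186, 68, 66) ((325.31292724609375, 219.5640106201172), (67.3299789428711, 68.34437561035156), 68.14246368408203)
dpos [ 0.4845 -0.9542  0.0063] dist mm 214.0
ang [-0.0002 -0.0003 -0.001 ]
```

play_rows(delta_pos=[[0.1,-0.15,0.01],[0.2,-0.3,0.01],[0.3,-0.48,0.01],[0.36,-0.65,0.01],[0.36,-0.8,0.01],[0.34,-0.9,0.01],[0.3,-0.955,0.01],[0.25,-0.955,0.01],[0.25,-0.955,0.01],[0.25,-0.955,0.01]], angular=[[0,0,0],[0,0,0],[0,0,0],[0,0,0],[0,0,0],[0,0,0],[0,0,0],[0,0,0],[0,0,0],[0,0,0]])

```text
time: 10.67
eef_pos: [0.5139, 0.0202, 0.2499]
tool_rot: [[-1.0, 0.004, -0.001], [0.004, 1.0, 0.002], [0.001, 0.002, -1.0]]
wrist_force: [-0.2, 0.1, -0.3]
gripper_width: 1.001
finger_force: 0.0
```

```bash
python3 -c "
from h import *
st();s=snap('wrist');p=proj(s,[.535,.018,.045]).astype(int);print(p);ring(s,p[0],p[1],.045,42);delta([.535,.018,.06],180)"
```

```text
time 10.6667
eef_pos [0.5139292969360965, 0.020199252665115127, 0.2498643902207863]
tool_rot [[-1.      0.0041 -0.0009]
 [ 0.0041  1.      0.0021]
 [ 0.0009  0.0021 -1.    ]]
wrist_force [-0.17434369227128435, 0.057423690561686336, -0.29852605925626224]
gripper_width 1.0011916291263747
finger_force 0.0
joint_positions [0.5574037760769872, 0.30613791649607425, -0.8436060054956174, 1.783241856213304, 0.24533306214107486, 1.162810995812127, 1.205140083650711]
[320 228]
((319.9875793457031, 228.90774536132812), (55.479251861572266, 58.724056243896484), 89.65523529052734) [0.5358 0.0174 0.045 ]
dpos [-0.1086 -0.0133  0.9496] dist mm 191.2
ang [ 0.0003 -0.0002 -0.0005]
```

play_rows(delta_pos=[[-0.108,-0.013,0],[-0.108,-0.013,0.2],[-0.108,-0.013,0.4],[-0.108,-0.013,0.6],[-0.108,-0.013,0.75],[-0.108,-0.013,0.85],[-0.108,-0.013,0.9],[-0.108,-0.013,0.95],[-0.108,-0.013,0.95]], angular=[[0,0,0],[0,0,0],[0,0,0],[0,0,0],[0,0,0],[0,0,0],[0,0,0],[0,0,0],[0,0,0]])

```text
time: 11.47
eef_pos: [0.5345, 0.0164, 0.0594]
tool_rot: [[-1.0, 0.005, -0.002], [0.005, 1.0, 0.0], [0.002, 0.0, -1.0]]
wrist_force: [-0.3, -0.2, -0.7]
gripper_width: 1.001
finger_force: 0.0
```

```bash
python3 -c "
from h import *
st();s=snap('wrist');p=proj(s,[.535,.018,.045]).astype(int);print(p);ring(s,p[0],p[1],.045,65);delta([.535,.018,.026],180)"
```

```text
time 11.4667
eef_pos [0.5345364680304425, 0.01638912230008091, 0.05941516149910975]
tool_rot [[-1.      0.0047 -0.0015]
 [ 0.0047  1.      0.0005]
 [ 0.0016  0.0005 -1.    ]]
wrist_force [-0.2772867089906638, -0.1720283314534679, -0.6548759892893563]
gripper_width 1.0008914250973653
finger_force 0.0
joint_positions [0.41383699589824957, 0.5680319372420493, -0.7035127037240693, 1.9329480554355698, 0.4944318458282903, 0.8209609293976593, 1.0065480407677203]
[326 289]
((352.8866271972656, 267.5345458984375), (40.34501647949219, 85.68299102783203), 135.8450927734375) [0.5244 0.0297 0.045 ]
dpos [0.0007 0.0086 0.1728] dist mm 34.6
ang [ 0.0001 -0.     -0.0008]
```

play_rows(delta_pos=[[0,0.006,0.06],[0,0.006,0.12],[0,0.006,0.16],[0,0.006,0.173],[0,0.006,0.173],[0,0.006,0.173]], angular=[[0,0,0],[0,0,0],[0,0,0],[0,0,0],[0,0,0],[0,0,0]])

```text
time: 12.02
eef_pos: [0.5351, 0.0166, 0.0258]
tool_rot: [[-1.0, 0.006, -0.0], [0.006, 1.0, 0.0], [0.0, 0.0, -1.0]]
wrist_force: [0.3, -0.0, -0.0]
gripper_width: 0.999
finger_force: 0.0
```

play_rows(delta_pos=[[0,0,0],[0,0,0],[0,0,0],[0,0,0],[0,0,0],[0,0,0],[0,0,0],[0,0,0]], angular=[[0,0,0],[0,0,0],[0,0,0],[0,0,0],[0,0,0],[0,0,0],[0,0,0],[0,0,0]], hand=-1, grip_force=25)

```text
time: 12.68
eef_pos: [0.5352, 0.0166, 0.026]
tool_rot: [[-1.0, 0.006, 0.0], [0.006, 1.0, 0.0], [-0.0, 0.0, -1.0]]
wrist_force: [-0.8, 1.3, 2.4]
gripper_width: 0.583
finger_force: 25.0
```

play_rows(delta_pos=[[0,0,-0.1],[0,0,-0.25],[0,0,-0.45],[0,0,-0.65],[0.05,0,-0.85],[0.1,0,-1.0],[0.15,0,-1.0],[0.15,0,-1.0],[0.15,0,-1.0]], angular=[[0,0,0],[0,0,0],[0,0,0],[0,0,0],[0,0,0],[0,0,0],[0,0,0],[0,0,0],[0,0,0]])

```text
time: 13.43
eef_pos: [0.5041, 0.016, 0.2247]
tool_rot: [[-1.0, 0.007, -0.001], [0.007, 1.0, -0.001], [0.001, -0.001, -1.0]]
wrist_force: [0.6, -0.2, -3.7]
gripper_width: 0.583
finger_force: 25.0
```

```bash
python3 -c "
from h import *
st();delta([.5645,.209,.23],180)"
```

```text
time 13.4333
eef_pos [0.5041468828198633, 0.01595954760017713, 0.2247305237935144]
tool_rot [[-1.      0.0068 -0.0014]
 [ 0.0068  1.     -0.0013]
 [ 0.0013 -0.0013 -1.    ]]
wrist_force [0.6425039367435511, -0.2081423178365242, -3.7475486752829306]
gripper_width 0.5828481780512826
finger_force 24.98461503686599
joint_positions [0.5670403726963866, 0.31449574643160394, -0.8461522646389833, 1.8383450395501937, 0.26297494671664295, 1.1066955007710049, 1.189592971744524]
dpos [-0.2952  0.9672 -0.028 ] dist mm 202.3
ang [-0.0002 -0.0002 -0.0011]
```

play_rows(delta_pos=[[0,0.15,-0.03],[0,0.32,-0.03],[-0.05,0.5,-0.03],[-0.12,0.67,-0.03],[-0.2,0.82,-0.03],[-0.295,0.93,-0.03],[-0.295,0.966,-0.03],[-0.295,0.966,-0.03],[-0.295,0.966,-0.03]], angular=[[0,0,0],[0,0,0],[0,0,0],[0,0,0],[0,0,0],[0,0,0],[0,0,0],[0,0,0],[0,0,0]])

```text
time: 14.18
eef_pos: [0.5643, 0.2093, 0.2295]
tool_rot: [[-1.0, 0.005, -0.004], [0.005, 1.0, -0.001], [0.004, -0.001, -1.0]]
wrist_force: [0.0, -0.9, -3.3]
gripper_width: 0.582
finger_force: 25.0
```

```bash
python3 -c "
from h import *
st();delta([.5645,.209,.16],180)"
```

```text
time 14.1833
eef_pos [0.5643223137674512, 0.20926041501711132, 0.22945648543631453]
tool_rot [[-1.      0.0051 -0.0039]
 [ 0.0051  1.     -0.0011]
 [ 0.0039 -0.0012 -1.    ]]
wrist_force [0.025601619954835425, -0.9158634614429406, -3.337283478117348]
gripper_width 0.5824785033374436
finger_force 24.985019470805128
joint_positions [0.15091918059984227, 0.4970329150791578, -0.8321371463597886, 1.6026142074360983, 0.38370524007627804, 1.2180718909322181, 0.8088993014594565]
dpos [-0.0022 -0.0009  0.3473] dist mm 69.5
ang [-0.0002 -0.0006 -0.0008]
```

play_rows(delta_pos=[[0,0,0.1],[0,0,0.2],[0,0,0.28],[0,0,0.34],[0,0,0.37],[0,0,0.4],[0,0,0.42],[0,0,0.43],[0,0,0.43]], angular=[[0,0,0],[0,0,0],[0,0,0],[0,0,0],[0,0,0],[0,0,0],[0,0,0],[0,0,0],[0,0,0]])

```text
time: 14.93
eef_pos: [0.5654, 0.2096, 0.1459]
tool_rot: [[-1.0, 0.006, 0.0], [0.006, 1.0, -0.0], [-0.0, -0.0, -1.0]]
wrist_force: [0.5, -0.1, -3.2]
gripper_width: 0.583
finger_force: 25.0
```

```bash
python3 -c "
from h import *
st();delta([.5645,.209,.131],180)"
```

```text
time 14.9333
eef_pos [0.5653980905331294, 0.20955245450899154, 0.14593900819399894]
tool_rot [[-1.      0.0063  0.0003]
 [ 0.0063  1.     -0.    ]
 [-0.0003 -0.     -1.    ]]
wrist_force [0.5085591907764206, -0.07598143464391134, -3.1580384444797525]
gripper_width 0.5825342075499456
finger_force 24.985241023458684
joint_positions [0.12127054244105745, 0.5749473903805443, -0.7904393139102195, 1.6968877179544333, 0.45798037044327977, 1.0641750408102193, 0.7479562917958631]
dpos [ 0.0045 -0.0028  0.0747] dist mm 15.0
ang [-0.     0.    -0.001]
```

play_rows(delta_pos=[[0.004,-0.002,0.015],[0.004,-0.002,0.03],[0.004,-0.002,0.045],[0.004,-0.002,0.06],[0.004,-0.002,0.072],[0.004,-0.002,0.075],[0.004,-0.002,0.075],[0.004,-0.002,0.075]], angular=[[0,0,0],[0,0,0],[0,0,0],[0,0,0],[0,0,0],[0,0,0],[0,0,0],[0,0,0]])

```text
time: 15.6
eef_pos: [0.5645, 0.2093, 0.1309]
tool_rot: [[-1.0, 0.006, 0.0], [0.006, 1.0, 0.0], [-0.0, 0.0, -1.0]]
wrist_force: [-0.3, -0.9, -3.0]
gripper_width: 0.581
finger_force: 25.0
```

Free of contact, about 3 mm above seat. Release gently and back off.

play_rows(delta_pos=[[0,0,0.005],[0,0,0.005],[0,0,0.005],[0,0,0.005],[0,0,0.005],[0,0,0.005],[0,0,0.005],[0,0,0.005]], angular=[[0,0,0],[0,0,0],[0,0,0],[0,0,0],[0,0,0],[0,0,0],[0,0,0],[0,0,0]], hand=0.5)

```text
time: 16.27
eef_pos: [0.5645, 0.2092, 0.1299]
tool_rot: [[-1.0, 0.006, 0.0], [0.006, 1.0, 0.0], [-0.0, 0.0, -1.0]]
wrist_force: [-0.3, -1.0, 0.4]
gripper_width: 0.75
finger_force: 0.0
```

play_rows(delta_pos=[[0,0,-0.05],[0,0,-0.15],[0,0,-0.3],[0,0,-0.5],[0,0,-0.6],[0,0,-0.6],[0,0,-0.6]], angular=[[0,0,0],[0,0,0],[0,0,0],[0,0,0],[0,0,0],[0,0,0],[0,0,0]])

```text
time: 16.85
eef_pos: [0.565, 0.2096, 0.2516]
tool_rot: [[-1.0, 0.006, 0.003], [0.006, 1.0, 0.001], [-0.003, 0.001, -1.0]]
wrist_force: [1.0, -0.1, -0.7]
gripper_width: 0.749
finger_force: 0.0
```

```bash
python3 -c "
from h import *
st();s=snap('wrist');S=snap('scene')
for z in (.147,.152):print(z,proj(s,[.5645,.235,z]),proj(s,[.5645,.183,z]),proj(s,[.5385,.209,z]),proj(s,[.5905,.209,z]))
h=cv2.cvtColor(s['pixels'],cv2.COLOR_RGB2HSV);m=cv2.inRange(h,(15,40,30),(34,190,255));w=np.zeros_like(m);w[160:320,250:400]=m[160:320,250:400]
w=cv2.morphologyEx(w,cv2.MORPH_OPEN,np.ones((3,3),np.uint8));c=max(cv2.findContours(w,0,2)[0],key=cv2.contourArea);print(cv2.boundingRect(c))
a=s['pixels'][130:330,200:440,::-1];c=proj(S,[.5645,.209,.12]).astype(int);b=S['pixels'][c[1]-60:c[1]+60,c[0]-60:c[0]+60,::-1]
cv2.imwrite('pics/f.png',np.hstack([cv2.resize(a,(396,330),interpolation=2),cv2.resize(b,(330,330),interpolation=2)]))"
```

```text
time 16.85
eef_pos [0.56496642010327, 0.2095690940878157, 0.25162945267518494]
tool_rot [[-1.      0.0063  0.0029]
 [ 0.0063  1.      0.0006]
 [-0.0029  0.0007 -1.    ]]
wrist_force [0.9733724949862099, -0.13307465228728002, -0.6672842555490422]
gripper_width 0.748860623244126
finger_force 0.0
joint_positions [0.1581206328677058, 0.4764190482688505, -0.8416754823237086, 1.5776975261633301, 0.3697561515739173, 1.251311304017033, 0.8197051423305416]
0.147 [362.1869 233.598 ] [282.3542 234.1297] [321.9424 194.3916] [322.5686 271.3637]
0.152 [362.8693 235.6848] [281.6211 236.2251] [321.9103 195.82  ] [322.5489 274.0495]
(285, 184, 78, 85)
```

View pics/f.png

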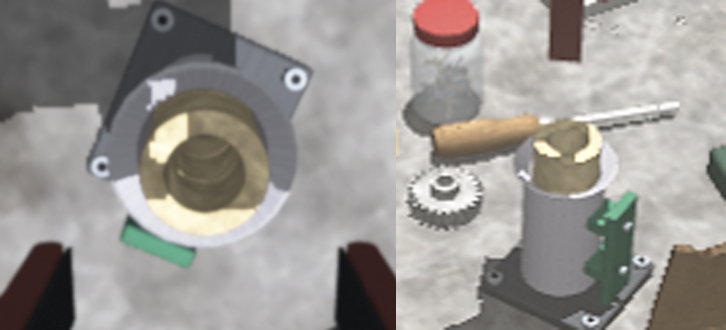

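The last view shows the third bush upright and centred, with its top about 20 mm above the mouth. Its apparent width is 78 px, against about 80 px expected for a top at 147 mm. The gripper is clear of it.

```bash
python3 -c "
from h import *
print(bot.hand_in())"
```

```text
the job is handed in; nothing more can be done
None
```

Both loose bronze bushes are in the tube magazine on top of the first, with the third standing squarely out of the mouth, and the job is handed in at about 17 s of the allowed 59 s.

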